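# Load the insulated cells into the pack carrier

### The job

Load the pack carrier: stand each of the four battery cells that has a coloured insulator ring on top upright in the carrier pocket of the same colour as its ring, resting on the pocket's floor. Leave the two cells that have only the white factory ring where they stand on the cutting mat, and do not knock any cell over.

Things in the scene. Friction and masses are not known exactly. Their poses are not given: they have to be found in the camera images.
- cell_green: Battery cell, 32 mm diameter, 71 mm tall, about 140 g, bright green wrap, upright. A dark green insulator ring, 30 mm across, on top round a 13 mm steel button. Origin: centre of its underside; z up. All cells stand in two rows of three on a fixed 220 x 300 mm cutting mat, 3 mm thick, in any order, 66 mm or more apart (centres).
- cell_blue: Battery cell, 32 mm diameter, 71 mm tall, about 140 g, bright green wrap, upright. A blue insulator ring, 30 mm across, on top round a 13 mm steel button. Origin: centre of its underside; z up. All cells stand in two rows of three on a fixed 220 x 300 mm cutting mat, 3 mm thick, in any order, 66 mm or more apart (centres).
- cell_yellow: Battery cell, 32 mm diameter, 71 mm tall, about 140 g, bright green wrap, upright. A yellow insulator ring, 30 mm across, on top round a 13 mm steel button. Origin: centre of its underside; z up. All cells stand in two rows of three on a fixed 220 x 300 mm cutting mat, 3 mm thick, in any order, 66 mm or more apart (centres).
- cell_red: Battery cell, 32 mm diameter, 71 mm tall, about 140 g, bright green wrap, upright. A red insulator ring, 30 mm across, on top round a 13 mm steel button. Origin: centre of its underside; z up. All cells stand in two rows of three on a fixed 220 x 300 mm cutting mat, 3 mm thick, in any order, 66 mm or more apart (centres).
- bare_a: Battery cell, 32 mm diameter, 71 mm tall, about 140 g, bright green wrap, upright. Look-alike: on top only the white factory ring, 27 mm across, round the steel button. Origin: centre of its underside; z up. On the same mat as the others; tweezers and a brass spacer up to 8 mm high lie between the two rows.
- bare_b: Battery cell, 32 mm diameter, 71 mm tall, about 140 g, bright green wrap, upright. Look-alike: on top only the white factory ring, 27 mm across, round the steel button. Origin: centre of its underside; z up. On the same mat as the others; tweezers and a brass spacer up to 8 mm high lie between the two rows.
- pocket_green: Square dark green pocket, 56 mm outside, 48 inside, 26 high; walls and floor 4 mm. Origin: centre of its underside, z up; a cell in it has its origin 4 mm higher. Fixed on the carrier, a grey 180 mm square plate (top 8 mm above the table, black rim 18 mm high) with four pockets at 80 mm pitch, colours in any order.
- pocket_blue: Square blue pocket, 56 mm outside, 48 inside, 26 high; walls and floor 4 mm. Origin: centre of its underside, z up; a cell in it has its origin 4 mm higher. Fixed on the carrier, a grey 180 mm square plate (top 8 mm above the table, black rim 18 mm high) with four pockets at 80 mm pitch, colours in any order.
- pocket_yellow: Square yellow pocket, 56 mm outside, 48 inside, 26 high; walls and floor 4 mm. Origin: centre of its underside, z up; a cell in it has its origin 4 mm higher. Fixed on the carrier, a grey 180 mm square plate (top 8 mm above the table, black rim 18 mm high) with four pockets at 80 mm pitch, colours in any order.
- pocket_red: Square red pocket, 56 mm outside, 48 inside, 26 high; walls and floor 4 mm. Origin: centre of its underside, z up; a cell in it has its origin 4 mm higher. Fixed on the carrier, a grey 180 mm square plate (top 8 mm above the table, black rim 18 mm high) with four pockets at 80 mm pitch, colours in any order.
Mind the look-alikes: they are no part of the job. What is shaped like the cell_green but orange is not meant.

How it is judged:
By the outcome, as a careful person would: the job done as asked, in the order asked, and still so for the second after the job is handed in, with the robot touching nothing.
It also fails if it takes over 112 s, if anything falls off the work surface, if the arm or the gripper's body presses on something with over 40 N, if the wrist force passes 120 N, or if a joint passes its speed limit or range.

### The arm

A 7-joint arm with a two-finger parallel gripper is mounted at the origin on the work surface. World frame = base frame: x ahead of the robot, y to its left, z up, the work surface at z = 0. Lengths are in m, angles in rad, forces in N, time in s.
With the tool pointing down it reaches from about 0.425 to 0.875 m from the base axis. Payload 4.7 kg.
Tool frame: the origin (TCP) lies midway between the tips of the shut fingers; the grasp point (between the pads) lies 19 mm behind it; z points along the fingers, y is the line along which they close (so a half turn about z gives the same grasp; the last joint's range is limited). The gripper opens to 87 mm and grips with 3 to 60 N. Pads are 19 mm wide; open, the fingers measure 117 mm over their backs; the gripper's body (75 mm by 190 mm) begins 51 mm behind the grasp point.
Start: joints at [1.206, 0.321, -0.07, 1.45, 0.023, 1.371, -0.057], TCP at [0.24, -0.604, 0.223] pointing down, gripper open.
Joint ranges: [-2.86, 2.86], [-0.3, 2.09], [-1.38, 1.24], [0.06, 2.45], [-1.56, 4.7], [0.09, 2.05], [-2.69, 2.69]. Speed limits (rad/s): [2.57, 2.57, 3.14, 3.14, 3.14, 3.14, 3.14].

### API

Orientations are given as [roll, pitch, yaw] about the fixed x, y, z axes, in that order (R = Rz(yaw) Ry(pitch) Rx(roll)).
In Python, from plant import sensors, imaging, robot gives the robot as it stands. The module is installed in compiled form; this text tells all that it offers.
- The arm moves only by the tool creep_tool, called after "Request:" as a command line: name --pt "numbers of a row" for each row, then --argument value for the rest. Schema: {"type":"object","properties":{"offsets":{"type":"array","items":{"type":"number"},"minItems":5,"maxItems":40},"squeeze":{"type":"number"},"only":{"type":"string"},"quiet":{"type":"boolean"},"lines":{"type":"string"}},"required":["offsets"],"additionalProperties":false}. offsets is one flat list of numbers that holds 1 to 8 rows one after another, with no inner brackets; each row has 5 numbers: the finger opening in m, then dx, dy, dz in shares of the most that a row can go, 1 being 62.5 mm, then a turn about the tool's z in parts of the range, where 1.0 means 2 rad; each row shifts and turns the commanded pose from where the row before left it, along the tool's axes as they then stand; what a row does not reach is not made up. A row lasts 1/8 s, in which the tool goes at most 0.0625 m and 0.188 rad, less where a joint would pass 70% of its speed; a pose out of reach is approached as far as the arm can. The fingers move at their own pace and stop on an object; squeeze is the grip in N (left out, the last holds). Time passes only in rows, so rows that do not move let the fingers close. The tool returns the time, the measured TCP pose, the force, the opening and the grip force at its end. only (a regular expression) keeps the lines of the reply that match it, lines (a string "A,B") keeps lines A to B, and quiet returns only ok. A shift or turn number past 1, either way, is cut back to 1. Input that does not fit is refused with a message, and nothing moves.
- sensors.observe(): the state, without advancing time (a new reading comes with each control period).
- imaging.grab_frame(name): name is "scene" or "side" or "wrist"; returns (picture, depth): 400x640x3 uint8, blue, green, red; 400x640 float32, m along the optical axis (not along the pixel's ray), 0 where there is no reading.
- imaging.camera_model(name): a dict with "K" (3x3 intrinsics, pixels), "xyz" and "attitude" of the camera in the world. Camera axes: x right, y down, z forward; pixel columns grow to the right and rows downward; lengths in m; the calibration is good to about 2 mm. A picture is of the moment at which its call begins: read the wrist's pose just before it. camera_model takes no time and is no camera call; for the wrist camera it gives the pose at the moment of the call.
- robot.job_done(): hands the job in; it is judged then, once.
Trained networks look in the newest picture that a camera, given by its name, has taken for a name from the list of things; names that differ only in an ending like _2 or _b are one class to them, and where a whole thing is asked for, a point or a joint stands for the part that bears it (a point fixed in the world has none). Each returns a list of dicts, best first, with "score" (0 to 1); they miss things now and then, are a little off and sometimes report something else, mostly with a low value. They report only what shows in the picture. A call takes as long as a camera call. They do not tell look-alikes from the thing itself.
- imaging.trace(camera, query): "mask" (400x640 bool, what is visible of it) and "box" ([left, top, width, height] in pixels, round what is visible of it).
The state is a dict: "time_s": time; "qpos": joint angles; "qd": joint speeds; "joint_efforts": joint torques, N m; "tool_pos": TCP position; "eef_rot": TCP orientation; "force": force on the tool from outside, world axes, zero at the start; "ft_torque": the same for the moment, N m; "finger_gap": finger opening in m; "grasp_force": force on a finger pad.
Only numpy, scipy, OpenCV 4.12 (cv2) and the standard library are available. Lean on these libraries where they do the work, as an engineer would, in place of code of your own. Each camera call takes 0.05 s, during which the arm holds its last target. There are 200 camera calls.

## Working session

There is one attempt and no reset: what is moved stays moved. The work goes in short steps, Python scripts to look and compute and a tool call to move; the robot and the scene stay as the last step left them, time stands still between calls to the robot, and variables do not carry over. Pictures are saved under pics/ and viewed, at most 14 in all, crops included, and the job is handed in when it is done.

```bash
mkdir -p pics; cat > h.py <<'E'
import numpy as np, cv2
from scipy.spatial.transform import Rotation as R
from plant import sensors, imaging, robot
def pts(name):
    m=imaging.camera_model(name); p,d=imaging.grab_frame(name)
    K=np.array(m["K"]); a=np.array(m["attitude"])
    Rm=a if a.shape==(3,3) else R.from_euler('xyz',a).as_matrix()
    v,u=np.indices(d.shape)
    c=np.stack([(u-K[0,2])/K[0,0]*d,(v-K[1,2])/K[1,1]*d,d],-1)
    return p,d,c@Rm.T+np.array(m["xyz"])
E
python3 - <<'E'
from h import *
print(sensors.observe())
for n in("scene","side"):
    print(imaging.camera_model(n))
    p,d,w=pts(n); cv2.imwrite(f"pics/{n}0.png",p)
    for q in("cell_green","cell_blue","cell_yellow","cell_red","bare_a","pocket_green","pocket_blue","pocket_yellow","pocket_red"):
        for r in imaging.trace(n,q):
            m=r["mask"]&(d>0); P=w[m]
            if len(P)==0: continue
            z=np.percentile(P[:,2],97); T=P[P[:,2]>z-.006]
            print(n,q,round(r["score"],2),r["box"],"ztop",z.round(3),((T.min(0)+T.max(0))/2).round(3),np.median(T,0).round(3))
E
```

```text
{'time_s': 0.0, 'qpos': array([ 1.20608576,  0.3218162 , -0.07008658,  1.45163735,  0.02257927,
        1.37080169, -0.05689571]), 'qd': array([ 0.00158998,  0.00035037, -0.00048659, -0.00076176,  0.00272884,
       -0.00030927,  0.00219714]), 'joint_efforts': array([ 2.04878597e-04, -4.91291034e+01, -4.03916622e-01, -3.12524307e+01,
       -6.41044183e-02,  4.38024988e-02,  1.55688845e-04]), 'tool_pos': array([ 0.24014259, -0.60343267,  0.22148483]), 'eef_rot': array([-3.13971840e+00,  7.60344413e-05,  3.78842279e-01]), 'force': array([-0.46233531, -0.60074445,  0.69308388]), 'ft_torque': array([ 0.01343557,  0.01449274, -0.01483516]), 'grasp_force': 0.0, 'finger_gap': 0.08702371870165057}
{'K': array([[368.99413776,   0.        , 323.05274126],
       [  0.        , 368.99413776, 198.39163389],
       [  0.        ,   0.        ,   1.        ]]), 'xyz': array([ 1.15962106, -0.06902885,  0.87421498]), 'attitude': array([-2.54022047,  0.00927863,  1.41656357])}
scene cell_green 0.82 [314.5, 185.3, 8.9, 24.2] ztop 0.071 [0.592 0.007 0.07 ] [0.593 0.008 0.069]
scene cell_green 0.79 [23
[... 2859 characters left out ...]
d 0.82 [378.1, 171.7, 15.6, 28.1] ztop 0.075 [ 0.476 -0.119  0.073] [ 0.477 -0.119  0.072]
side bare_a 0.88 [407.2, 156.4, 15.0, 29.5] ztop 0.075 [ 0.442 -0.198  0.073] [ 0.442 -0.197  0.073]
side pocket_green 0.97 [269.0, 235.9, 38.2, 38.9] ztop 0.036 [0.553 0.164 0.034] [0.553 0.165 0.034]
side pocket_blue 0.65 [276.7, 285.0, 39.3, 43.7] ztop 0.036 [0.477 0.248 0.034] [0.473 0.252 0.034]
side pocket_yellow 0.92 [303.2, 261.1, 36.6, 35.0] ztop 0.036 [0.473 0.168 0.033] [0.473 0.17  0.034]
side pocket_yellow 0.6 [351.6, 157.3, 16.0, 28.7] ztop 0.075 [ 0.554 -0.121  0.073] [ 0.555 -0.119  0.072]
side pocket_red 0.57 [247.6, 267.8, 36.1, 34.3] ztop 0.036 [0.557 0.244 0.033] [0.555 0.247 0.033]
```

```bash
python3 - <<'E'
import cv2,numpy as np
a=cv2.imread("pics/scene0.png")[130:330,160:426]; b=cv2.imread("pics/side0.png")[70:340,230:470]
a=cv2.resize(a,None,fx=3,fy=3,interpolation=2); b=cv2.resize(b,None,fx=2.2,fy=2.2,interpolation=2)
cv2.imwrite("pics/c1.png",a[:600,:800]); cv2.imwrite("pics/c2.png",b)
E
```

```text
(no output)
```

View pics/c1.png

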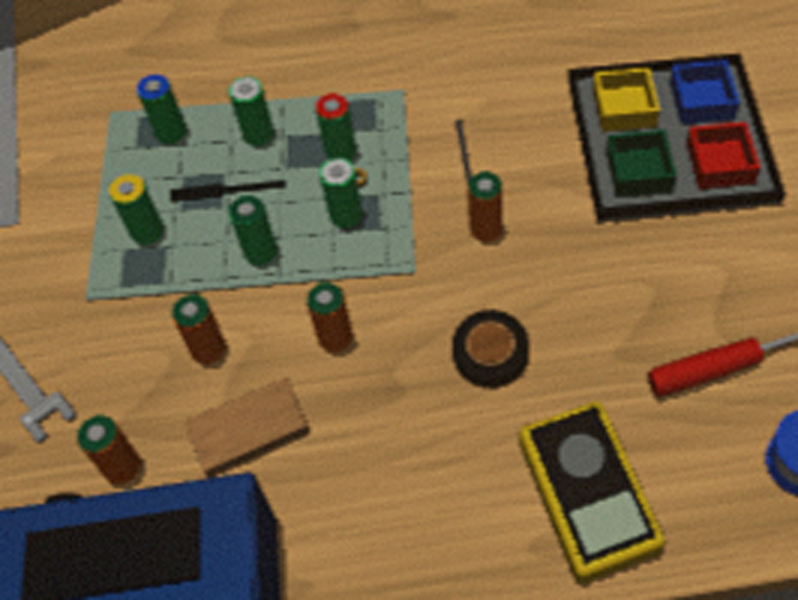

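View pics/c2.png

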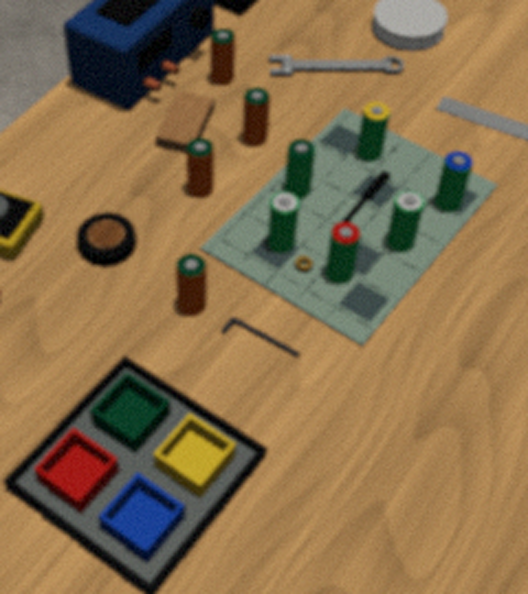

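c1 shows the ring tops: blue (153,88), white (246,92), red (332,105), yellow (127,188), green (250,208), white (337,172). The pockets are at yellow (627,97), blue (705,90), green (640,160) and red (723,152). c2 shows the same arrangement, and the orange cells are off the mat. I'll square the tool to yaw 0 and go above the blue cell.

Units first: shifts go in shares of 62.5 mm and turns go in shares of 2 rad. So -0.053 m is -0.848, 0.031 m is 0.496, 0.126 rad / 2 = 0.063.

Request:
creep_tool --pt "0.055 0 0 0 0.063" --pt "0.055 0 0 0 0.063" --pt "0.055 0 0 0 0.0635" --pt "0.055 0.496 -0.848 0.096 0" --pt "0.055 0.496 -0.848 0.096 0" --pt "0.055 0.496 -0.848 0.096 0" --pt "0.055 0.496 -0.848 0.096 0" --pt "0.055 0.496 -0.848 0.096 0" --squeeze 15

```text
refused: offsets[0]: [0.055, 0, 0, 0, 0.063] is not of type 'number' (schema: type "number"). Nothing was moved.
```

I used the wrong layout. The manual says one flat list, 5 numbers to a row, no inner brackets; once more.

Request:
creep_tool --offsets '[0.055, 0, 0, 0, 0.063, 0.055, 0, 0, 0, 0.063, 0.055, 0, 0, 0, 0.0635, 0.055, 0.496, -0.848, 0.096, 0, 0.055, 0.496, -0.848, 0.096, 0, 0.055, 0.496, -0.848, 0.096, 0, 0.055, 0.496, -0.848, 0.096, 0, 0.055, 0.496, -0.848, 0.096, 0]' --squeeze 15

```text
time_s: 2.0
tool_pos: [0.3963, -0.3372, 0.1927]
eef_rot: [3.141, -0.001, -0.0]
force: [1.5, -0.8, -0.6]
finger_gap: 0.0556
grasp_force: 0.0
```

Request:
creep_tool --offsets '[0.055, 0.496, -0.848, 0, 0, 0.055, 0, 0, 0, 0]'

```text
time_s: 2.25
tool_pos: [0.4297, -0.2804, 0.193]
eef_rot: [-3.141, -0.002, 0.01]
force: [-0.6, -0.1, 0.7]
finger_gap: 0.0549
grasp_force: 0.0
```

```bash
cat > wl.py <<'E'
from h import *
import sys
p,d,w=pts("wrist"); cv2.imwrite("pics/"+sys.argv[1],p)
print(sensors.observe()["tool_pos"].round(4))
lo,hi=float(sys.argv[2]),float(sys.argv[3])
m=((w[...,2]>lo)&(w[...,2]<hi)&(d>0)).astype(np.uint8)
n,l,s,c=cv2.connectedComponentsWithStats(m)
for i in range(1,n):
    if s[i,4]>150:
        P=w[l==i]; (x,y),r=cv2.minEnclosingCircle(P[:,:2].astype(np.float32))
        print(s[i,:4],np.median(P,0).round(4),"circ",round(x,4),round(y,4),round(r,4),p[l==i].mean(0).round())
E
python3 wl.py w1.png 0.069 0.082
```

```text
[ 0.4278 -0.2838  0.1929]
[215   0  38  41] [ 0.5818 -0.2052  0.0726] circ 0.5823 -0.2046 0.0161 [ 89. 109.  71.]
[125  35  38  40] [ 0.5536 -0.1241  0.0725] circ 0.554 -0.1229 0.0165 [153. 171. 152.]
[337  53  36  38] [ 0.5422 -0.3094  0.0726] circ 0.5423 -0.3095 0.0161 [110. 200. 205.]
[138 127  36  33] [ 0.4775 -0.1229  0.0727] circ 0.4768 -0.1218 0.0162 [ 73.  82. 167.]
[226 164  32  32] [ 0.4433 -0.2023  0.0726] circ 0.4423 -0.2015 0.0161 [ 96. 107.  95.]
[313 182  32  30] [ 0.4262 -0.288   0.0728] circ 0.4253 -0.2884 0.0161 [102.  71.  59.]
[587 250  53   7] [ 0.3691 -0.5905  0.0752] circ 0.3696 -0.5918 0.0285 [50. 47. 48.]
```

View pics/w1.png

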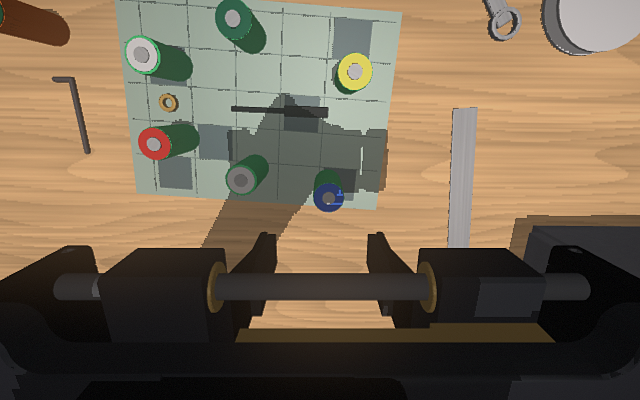

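The wrist view agrees: blue (328,197), white (240,180), red (154,143), yellow (354,72), green (235,18), white (142,55). I'll lower over blue and grip it.

To row units: 0.039 m is 0.624, 0.038 m is 0.608.

Request:
creep_tool --offsets '[0.055, -0.0208, 0.032, 0.624, 0, 0.055, 0, 0, 0.624, 0, 0.055, 0, 0, 0.624, 0, 0.055, 0, 0, 0.608, 0, 0.055, 0, 0, 0, 0, 0.02, 0, 0, 0, 0, 0.02, 0, 0, 0, 0, 0.02, 0, 0, 0, 0]' --squeeze 15

```text
time_s: 3.3
tool_pos: [0.4259, -0.2886, 0.039]
eef_rot: [3.14, -0.002, -0.0]
force: [0.6, 1.4, 0.8]
finger_gap: 0.0326
grasp_force: 0.7
```

Request:
creep_tool --offsets '[0.02, 0, 0, 0, 0, 0.02, 0, 0, 0, 0]'

```text
time_s: 3.55
tool_pos: [0.426, -0.2884, 0.0388]
eef_rot: [3.14, -0.002, 0.0]
force: [-0.2, 0.3, 6.5]
finger_gap: 0.0316
grasp_force: 14.8
```

To row units: -0.045 m is -0.72, -0.04 m is -0.64.

Request:
creep_tool --offsets '[0.02, 0, 0, -0.48, 0, 0.02, 0, 0, -0.64, 0, 0.02, 0, 0, -0.64, 0, 0.02, 0.4, 0, -0.48, 0, 0.02, 0.416, -0.72, 0, 0, 0.02, 0, -0.72, 0, 0, 0.02, 0, -0.72, 0, 0, 0.02, 0, -0.72, 0, 0]'

```text
time_s: 4.55
tool_pos: [0.4756, -0.1065, 0.177]
eef_rot: [3.142, 0.001, -0.0]
force: [1.0, 0.0, -1.2]
finger_gap: 0.0318
grasp_force: 14.9
```

Request:
creep_tool --offsets '[0.02, 0, -0.72, 0, 0, 0.02, 0, -0.72, 0, 0, 0.02, 0, -0.72, 0, 0, 0.02, 0, -0.72, 0, 0, 0.02, 0, -0.72, 0, 0, 0.02, 0, -0.72, 0, 0, 0.02, 0, -0.72, 0, 0, 0.02, 0, -0.664, 0, 0]'

```text
time_s: 5.55
tool_pos: [0.4757, 0.2498, 0.1771]
eef_rot: [3.141, 0.0, 0.0]
force: [0.5, -0.0, -1.7]
finger_gap: 0.0317
grasp_force: 14.9
```

Request:
creep_tool --offsets '[0.02, 0, 0, 0, 0, 0.02, 0, 0, 0, 0]'

```text
time_s: 5.8
tool_pos: [0.476, 0.2477, 0.1769]
eef_rot: [3.14, 0.001, -0.0]
force: [0.5, -0.8, -1.2]
finger_gap: 0.0315
grasp_force: 14.9
```

```bash
python3 wl.py w2.png 0.029 0.04
```

```text
[0.4763 0.2471 0.177 ]
[551  55  26  37] [0.587  0.0206 0.0343] circ 0.5883 0.0082 0.0161 [18. 43. 85.]
[297  78  59  61] [0.5578 0.2422 0.0337] circ 0.5562 0.2428 0.0392 [ 54.  59. 176.]
[374  82  64  61] [0.555  0.1614 0.0336] circ 0.5523 0.1629 0.0394 [ 75. 100.  48.]
[103 147  27  37] [0.5044 0.4525 0.0364] circ 0.5001 0.4648 0.0195 [ 98. 105. 113.]
[296 160  54  53] [0.4858 0.2439 0.0337] circ 0.4761 0.2459 0.0391 [104.  57.  43.]
[368 163  58  53] [0.4738 0.1654 0.0336] circ 0.4729 0.1662 0.0395 [ 67. 154. 175.]
[  0 218  46  42] [0.4229 0.5692 0.0347] circ 0.4158 0.587 0.0301 [72. 44. 41.]
```

View pics/w2.png

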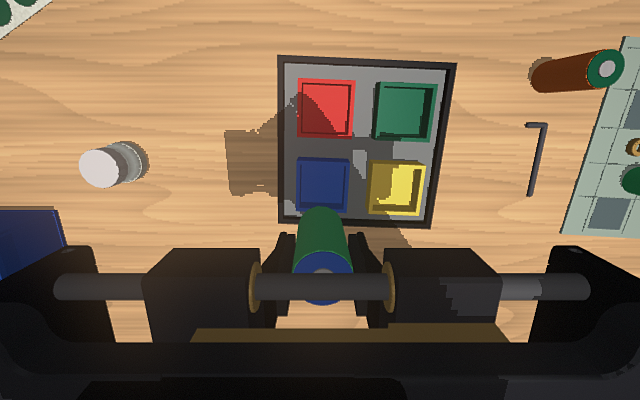

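Blue cell held upright at (322,250) over the blue pocket (322,185). Measured pocket centres match the 80 mm pitch. Lowering and releasing.

To row units: 0.04 m is 0.64, 0.03 m is 0.48.

Request:
creep_tool --offsets '[0.02, 0, 0, 0.64, 0, 0.02, 0, 0, 0.64, 0, 0.02, 0, 0, 0.48, 0, 0.02, 0, 0, 0.192, 0, 0.02, 0, 0, 0.096, 0, 0.02, 0, 0, 0, 0, 0.02, 0, 0, 0, 0]'

```text
time_s: 6.72
tool_pos: [0.4771, 0.2488, 0.0506]
eef_rot: [-3.141, -0.002, -0.0]
force: [-0.6, 0.4, -1.0]
finger_gap: 0.0315
grasp_force: 14.9
```

Request:
creep_tool --offsets '[0.055, 0, 0, 0, 0, 0.055, 0, 0, 0, 0, 0.055, 0, 0, 0, 0]'

```text
time_s: 7.1
tool_pos: [0.4764, 0.2486, 0.0498]
eef_rot: [-3.142, -0.001, -0.0]
force: [-0.6, 1.0, 0.4]
finger_gap: 0.0513
grasp_force: 0.0
```

To row units: -0.05 m is -0.8, 0.041 m is 0.656.

Request:
creep_tool --offsets '[0.055, 0, 0, -0.48, 0, 0.055, 0, 0, -0.8, 0, 0.055, 0, 0, -0.8, 0, 0.055, 0, 0.656, 0, 0, 0.055, 0, 0.656, 0, 0, 0.055, 0, 0.656, 0, 0, 0.055, 0, 0.656, 0, 0, 0.055, 0, 0.656, 0, 0]'

```text
time_s: 8.1
tool_pos: [0.4761, 0.0422, 0.1798]
eef_rot: [3.141, -0.001, -0.0]
force: [0.2, -0.7, 0.1]
finger_gap: 0.0549
grasp_force: 0.0
```

Request:
creep_tool --offsets '[0.055, 0, 0.656, 0, 0, 0.055, 0, 0.656, 0, 0, 0.055, 0.016, 0.656, 0, 0, 0.055, 0, 0.656, 0, 0, 0.055, 0, 0, 0, 0, 0.055, 0, 0, 0, 0]'

```text
time_s: 8.85
tool_pos: [0.4772, -0.1196, 0.1795]
eef_rot: [-3.141, 0.0, 0.0]
force: [-0.6, 1.2, 0.1]
finger_gap: 0.0551
grasp_force: 0.0
```

```bash
python3 wl.py w3.png 0.069 0.082
```

```text
[ 0.4773 -0.1191  0.1796]
[155  51  37  40] [0.5883 0.0064 0.07  ] circ 0.5882 0.0063 0.0159 [ 88. 111.  90.]
[401  58  38  41] [ 0.5825 -0.2037  0.0726] circ 0.5825 -0.2044 0.0161 [ 97. 120.  71.]
[306  95  36  37] [ 0.554  -0.1227  0.0725] circ 0.5541 -0.1225 0.0158 [172. 187. 168.]
[514 109  38  36] [ 0.5429 -0.308   0.0725] circ 0.5426 -0.309 0.0162 [ 91. 179. 195.]
[306 181  34  32] [ 0.478  -0.1211  0.0727] circ 0.477 -0.1214 0.016 [ 52.  58. 109.]
[387 215  32  30] [ 0.4437 -0.2005  0.0726] circ 0.4422 -0.2006 0.0163 [167. 185. 164.]
```

To row units: 0.04 m is 0.64, 0.021 m is 0.336.

Request:
creep_tool --offsets '[0.055, 0, 0.024, 0.64, 0, 0.055, 0, 0, 0.64, 0, 0.055, 0, 0, 0.64, 0, 0.055, 0, 0, 0.336, 0, 0.055, 0, 0, 0, 0, 0.02, 0, 0, 0, 0, 0.02, 0, 0, 0, 0, 0.02, 0, 0, 0, 0]'

```text
time_s: 9.9
tool_pos: [0.4778, -0.122, 0.0395]
eef_rot: [3.141, -0.002, -0.0]
force: [-0.2, 1.9, 1.1]
finger_gap: 0.0327
grasp_force: 0.7
```

Request:
creep_tool --offsets '[0.02, 0, 0, 0, 0, 0.02, 0, 0, 0, 0]'

```text
time_s: 10.15
tool_pos: [0.4779, -0.122, 0.0393]
eef_rot: [3.141, -0.002, -0.0]
force: [-0.7, 1.0, 5.0]
finger_gap: 0.0316
grasp_force: 14.8
```

To row units: -0.041 m is -0.656, -0.04 m is -0.64.

Request:
creep_tool --offsets '[0.02, 0, 0, -0.48, 0, 0.02, 0, 0, -0.64, 0, 0.02, 0, 0, -0.64, 0, 0.02, 0, 0, -0.48, 0, 0.02, 0.128, -0.656, 0, 0, 0.02, 0.144, -0.656, 0, 0, 0.02, 0.144, -0.656, 0, 0, 0.02, 0.144, -0.656, 0, 0]'

```text
time_s: 11.15
tool_pos: [0.5118, 0.0429, 0.1779]
eef_rot: [3.141, 0.001, -0.001]
force: [0.2, 0.6, -1.2]
finger_gap: 0.0317
grasp_force: 14.8
```

Request:
creep_tool --offsets '[0.02, 0.144, -0.656, 0, 0, 0.02, 0.144, -0.656, 0, 0, 0.02, 0.144, -0.656, 0, 0, 0.02, 0.144, -0.656, 0, 0, 0.02, 0.1232, -0.592, 0, 0, 0.02, 0, 0, 0, 0, 0.02, 0, 0, 0, 0]'

```text
time_s: 12.02
tool_pos: [0.5556, 0.2419, 0.1776]
eef_rot: [3.14, 0.001, -0.001]
force: [-0.0, -0.6, -0.8]
finger_gap: 0.0319
grasp_force: 14.8
```

To row units: 0.04 m is 0.64, 0.03 m is 0.48.

Request:
creep_tool --offsets '[0.02, 0.016, -0.016, 0.64, 0, 0.02, 0, 0, 0.64, 0, 0.02, 0, 0, 0.48, 0, 0.02, 0, 0, 0.192, 0, 0.02, 0, 0, 0.096, 0, 0.02, 0, 0, 0, 0, 0.02, 0, 0, 0, 0]'

```text
time_s: 12.9
tool_pos: [0.5578, 0.2443, 0.0518]
eef_rot: [-3.141, -0.002, -0.0]
force: [-0.5, 0.4, -0.9]
finger_gap: 0.0319
grasp_force: 14.8
```

Request:
creep_tool --offsets '[0.055, 0, 0, 0, 0, 0.055, 0, 0, 0, 0, 0.055, 0, 0, 0, 0, 0.055, 0, 0, -0.48, 0, 0.055, 0, 0, -0.8, 0, 0.055, 0, 0, -0.8, 0, 0.055, 0, 0.64, 0, 0, 0.055, 0, 0.64, 0, 0]'

```text
time_s: 13.9
tool_pos: [0.5572, 0.1637, 0.1816]
eef_rot: [-3.142, -0.002, 0.001]
force: [0.4, -0.3, -1.0]
finger_gap: 0.055
grasp_force: 0.0
```

To row units: 0.041 m is 0.656, 0.003 m is 0.048.

Request:
creep_tool --offsets '[0.055, 0.048, 0.656, 0, 0, 0.055, 0.048, 0.656, 0, 0, 0.055, 0.048, 0.656, 0, 0, 0.055, 0.048, 0.656, 0, 0, 0.055, 0.048, 0.656, 0, 0, 0.055, 0.048, 0.656, 0, 0, 0.055, 0.048, 0.656, 0, 0, 0.055, 0.048, 0.656, 0, 0]'

```text
time_s: 14.9
tool_pos: [0.5809, -0.1652, 0.1807]
eef_rot: [3.141, -0.0, 0.0]
force: [-0.4, 0.4, -0.1]
finger_gap: 0.055
grasp_force: 0.0
```

Request:
creep_tool --offsets '[0.055, 0.032, 0.624, 0, 0, 0.055, 0, 0, 0, 0, 0.055, 0, 0, 0, 0]'

```text
time_s: 15.28
tool_pos: [0.5829, -0.202, 0.1805]
eef_rot: [-3.141, 0.0, 0.0]
force: [0.4, 0.6, -0.4]
finger_gap: 0.0552
grasp_force: 0.0
```

```bash
python3 wl.py w4.png 0.069 0.082
```

```text
[ 0.5831 -0.2012  0.1806]
[236  68  35  39] [ 0.6813 -0.1437  0.0699] circ 0.6811 -0.1436 0.0158 [101. 124.  96.]
[363  76  36  37] [ 0.6748 -0.2541  0.0699] circ 0.6748 -0.2543 0.0155 [112. 134.  95.]
[ 88 174  33  31] [0.5889 0.006  0.07  ] circ 0.5892 0.0067 0.0162 [ 83. 106.  85.]
[308 180  32  33] [ 0.5836 -0.2043  0.0727] circ 0.5827 -0.2047 0.0159 [58. 71. 49.]
[225 209  33  30] [ 0.5553 -0.1234  0.0726] circ 0.5543 -0.1228 0.0162 [120. 133. 120.]
[412 220  32  28] [ 0.544  -0.3086  0.0727] circ 0.5422 -0.3091 0.0161 [ 98. 185. 201.]
[306 306  29  22] [ 0.4456 -0.2013  0.0726] circ 0.4432 -0.2013 0.0161 [159. 176. 156.]
```

To row units: 0.04 m is 0.64, 0.022 m is 0.352.

Request:
creep_tool --offsets '[0.055, 0, 0.04, 0.64, 0, 0.055, 0, 0, 0.64, 0, 0.055, 0, 0, 0.64, 0, 0.055, 0, 0, 0.352, 0, 0.055, 0, 0, 0, 0, 0.02, 0, 0, 0, 0, 0.02, 0, 0, 0, 0, 0.02, 0, 0, 0, 0]'

```text
time_s: 16.32
tool_pos: [0.5836, -0.2055, 0.0397]
eef_rot: [3.141, -0.002, -0.0]
force: [-0.3, 1.3, 0.9]
finger_gap: 0.033
grasp_force: 0.5
```

Request:
creep_tool --offsets '[0.02, 0, 0, 0, 0, 0.02, 0, 0, 0, 0]'

```text
time_s: 16.58
tool_pos: [0.5836, -0.2055, 0.0395]
eef_rot: [3.141, -0.002, -0.0]
force: [0.4, 0.7, 5.0]
finger_gap: 0.0318
grasp_force: 14.8
```

To row units: -0.041 m is -0.656, -0.04 m is -0.64.

Request:
creep_tool --offsets '[0.02, 0, 0, -0.48, 0, 0.02, 0, 0, -0.64, 0, 0.02, 0, 0, -0.64, 0, 0.02, 0, 0, -0.48, 0, 0.02, -0.064, -0.656, 0, 0, 0.02, -0.064, -0.656, 0, 0, 0.02, -0.064, -0.656, 0, 0, 0.02, -0.064, -0.656, 0, 0]'

```text
time_s: 17.58
tool_pos: [0.566, -0.0406, 0.1778]
eef_rot: [3.141, 0.001, -0.001]
force: [1.5, -0.4, -1.7]
finger_gap: 0.032
grasp_force: 14.8
```

Request:
creep_tool --offsets '[0.02, -0.048, -0.656, 0, 0, 0.02, -0.048, -0.656, 0, 0, 0.02, -0.048, -0.656, 0, 0, 0.02, -0.048, -0.656, 0, 0, 0.02, -0.04, -0.656, 0, 0, 0.02, 0, 0, 0, 0, 0.02, 0, 0, 0, 0]'

```text
time_s: 18.45
tool_pos: [0.5522, 0.1625, 0.1778]
eef_rot: [3.14, 0.001, -0.0]
force: [0.1, -0.8, -2.2]
finger_gap: 0.0319
grasp_force: 14.8
```

To row units: 0.04 m is 0.64, 0.03 m is 0.48.

Request:
creep_tool --offsets '[0.02, 0, -0.016, 0.64, 0, 0.02, 0, 0, 0.64, 0, 0.02, 0, 0, 0.48, 0, 0.02, 0, 0, 0.208, 0, 0.02, 0, 0, 0.096, 0, 0.02, 0, 0, 0, 0, 0.02, 0, 0, 0, 0]'

```text
time_s: 19.32
tool_pos: [0.5533, 0.1647, 0.0507]
eef_rot: [-3.141, -0.002, -0.0]
force: [0.8, 0.6, -1.7]
finger_gap: 0.032
grasp_force: 14.8
```

Request:
creep_tool --offsets '[0.055, 0, 0, 0, 0, 0.055, 0, 0, 0, 0, 0.055, 0, 0, 0, 0, 0.055, 0, 0, -0.48, 0, 0.055, 0, 0, -0.8, 0, 0.055, 0, 0, -0.8, 0, 0.055, 0, 0.72, 0, 0, 0.055, 0, 0.72, 0, 0]'

```text
time_s: 20.32
tool_pos: [0.5528, 0.0741, 0.1806]
eef_rot: [3.141, -0.002, 0.002]
force: [0.2, 0.7, 0.2]
finger_gap: 0.0553
grasp_force: 0.0
```

Request:
creep_tool --offsets '[0.055, 0, 0.768, 0, 0, 0.055, 0, 0.768, 0, 0, 0.055, 0, 0.768, 0, 0, 0.055, 0, 0.768, 0, 0, 0.055, 0, 0.768, 0, 0, 0.055, -0.08, 0.768, 0, 0, 0.055, -0.08, 0.768, 0, 0, 0.055, 0, 0.736, 0, 0]'

```text
time_s: 21.32
tool_pos: [0.5419, -0.3093, 0.1798]
eef_rot: [3.141, -0.0, -0.001]
force: [0.7, 0.8, 0.5]
finger_gap: 0.0547
grasp_force: 0.0
```

Request:
creep_tool --offsets '[0.055, 0, 0, 0, 0, 0.055, 0, 0, 0, 0]'

```text
time_s: 21.58
tool_pos: [0.5425, -0.3065, 0.1794]
eef_rot: [-3.14, -0.0, 0.0]
force: [0.8, 0.8, -0.5]
finger_gap: 0.0552
grasp_force: 0.0
```

```bash
python3 wl.py w5.png 0.069 0.082
```

```text
[ 0.5428 -0.3057  0.1796]
[104  14  39  43] [ 0.6815 -0.1437  0.0699] circ 0.6808 -0.1434 0.016 [78. 99. 80.]
[240  23  38  42] [ 0.6751 -0.2547  0.0699] circ 0.6748 -0.2549 0.0157 [ 96. 117.  90.]
[110 168  36  33] [ 0.555  -0.1246  0.0726] circ 0.554 -0.1229 0.0167 [154. 173. 154.]
[308 181  33  32] [ 0.5433 -0.3098  0.0727] circ 0.5422 -0.3098 0.0162 [ 61. 110. 122.]
```

To row units: 0.04 m is 0.64, 0.021 m is 0.336.

Request:
creep_tool --offsets '[0.055, 0, 0.048, 0.64, 0, 0.055, 0, 0, 0.64, 0, 0.055, 0, 0, 0.64, 0, 0.055, 0, 0, 0.336, 0, 0.055, 0, 0, 0, 0, 0.02, 0, 0, 0, 0, 0.02, 0, 0, 0, 0, 0.02, 0, 0, 0, 0]'

```text
time_s: 22.62
tool_pos: [0.543, -0.3107, 0.0398]
eef_rot: [3.141, -0.002, -0.0]
force: [0.3, 1.1, 1.1]
finger_gap: 0.033
grasp_force: 0.6
```

Request:
creep_tool --offsets '[0.02, 0, 0, 0, 0, 0.02, 0, 0, 0, 0]'

```text
time_s: 22.88
tool_pos: [0.5431, -0.3107, 0.0396]
eef_rot: [3.141, -0.001, -0.0]
force: [0.9, 0.4, 5.0]
finger_gap: 0.0317
grasp_force: 14.8
```

To row units: -0.048 m is -0.768, -0.007 m is -0.112.

Request:
creep_tool --offsets '[0.02, 0, 0, -0.48, 0, 0.02, 0, 0, -0.64, 0, 0.02, 0, 0, -0.64, 0, 0.02, 0, 0, -0.48, 0, 0.02, -0.112, -0.768, 0, 0, 0.02, -0.112, -0.768, 0, 0, 0.02, -0.112, -0.768, 0, 0, 0.02, -0.112, -0.768, 0, 0]'

```text
time_s: 23.88
tool_pos: [0.5134, -0.1172, 0.1778]
eef_rot: [3.142, 0.001, -0.001]
force: [0.4, 0.2, -2.1]
finger_gap: 0.032
grasp_force: 14.8
```

Request:
creep_tool --offsets '[0.02, -0.112, -0.768, 0, 0, 0.02, -0.112, -0.768, 0, 0, 0.02, -0.112, -0.768, 0, 0, 0.02, -0.112, -0.768, 0, 0, 0.02, -0.112, -0.768, 0, 0, 0.02, -0.112, -0.728, 0, 0, 0.02, 0, 0, 0, 0, 0.02, 0, 0, 0, 0]'

```text
time_s: 24.88
tool_pos: [0.4722, 0.166, 0.1779]
eef_rot: [3.14, 0.001, -0.0]
force: [0.2, -0.7, -1.4]
finger_gap: 0.0316
grasp_force: 14.8
```

Lower, release, lift and back off, then check.

To row units: 0.04 m is 0.64, 0.03 m is 0.48.

Request:
creep_tool --offsets '[0.02, 0.016, -0.016, 0.64, 0, 0.02, 0, 0, 0.64, 0, 0.02, 0, 0, 0.48, 0, 0.02, 0, 0, 0.208, 0, 0.02, 0, 0, 0.096, 0, 0.02, 0, 0, 0, 0, 0.02, 0, 0, 0, 0]'

```text
time_s: 25.75
tool_pos: [0.4743, 0.1682, 0.0506]
eef_rot: [-3.141, -0.002, -0.0]
force: [0.1, -0.2, -2.4]
finger_gap: 0.0319
grasp_force: 14.8
```

Request:
creep_tool --offsets '[0.055, 0, 0, 0, 0, 0.055, 0, 0, 0, 0, 0.055, 0, 0, 0, 0, 0.055, 0, 0, -0.48, 0, 0.055, 0, 0, -0.8, 0, 0.055, 0, 0, -0.8, 0, 0.055, 0, 0.8, 0, 0, 0.055, 0, 0.8, 0, 0]'

```text
time_s: 26.75
tool_pos: [0.4738, 0.0673, 0.1806]
eef_rot: [3.141, -0.002, 0.002]
force: [1.4, -0.7, 0.1]
finger_gap: 0.0547
grasp_force: 0.0
```

Request:
creep_tool --offsets '[0.055, 0, 0.8, 0, 0, 0.055, 0, 0.8, 0, 0, 0.055, 0, 0, 0, 0, 0.055, 0, 0, 0, 0]'

```text
time_s: 27.25
tool_pos: [0.4734, -0.0312, 0.1796]
eef_rot: [-3.141, -0.0, 0.0]
force: [-0.2, 0.3, 0.2]
finger_gap: 0.0549
grasp_force: 0.0
```

```bash
python3 - <<'E'
from h import *
p,d,w=pts("side"); q,e,v=pts("scene")
cv2.imwrite("pics/f.png",cv2.resize(p[70:340,230:470],None,fx=2.2,fy=2.2)); cv2.imwrite("pics/g.png",cv2.resize(q[130:280,160:426],None,fx=3,fy=3))
for n,W in(("side",w),("scene",v)):
    for x,y in((.476,.247),(.473,.167),(.553,.1635),(.5565,.243),(.443,-.2),(.555,-.122)):
        m=(np.hypot(W[...,0]-x,W[...,1]-y)<.03)&(W[...,2]>.065)&(W[...,2]<.1)
        T=W[m]; z=np.percentile(T[:,2],90); T=T[T[:,2]>z-.005]
        print(n,x,y,z.round(4),((T.min(0)+T.max(0))/2).round(3),np.ptp(T,0).round(3))
E
```

```text
side 0.476 0.247 0.0837 [0.477 0.249 0.082] [0.031 0.032 0.006]
side 0.473 0.167 0.0837 [0.475 0.169 0.083] [0.03  0.031 0.008]
side 0.553 0.1635 0.0837 [0.553 0.165 0.082] [0.031 0.031 0.007]
side 0.5565 0.243 0.0836 [0.558 0.245 0.082] [0.031 0.032 0.007]
side 0.443 -0.2 0.0741 [ 0.443 -0.199  0.073] [0.032 0.034 0.008]Traceback (most recent call last):
  File "<stdin>", line 7, in <module>
    return _quantile_unchecked(
        a, q, axis, out, overwrite_input, method, keepdims, weights)
    return _ureduce(a,
                    func=_quantile_ureduce_func,
    ...<5 lines>...
                    overwrite_input=overwrite_input,
                    method=method)
    r = func(a, **kwargs)
    result = _quantile(arr,
                       quantiles=q,
    ...<2 lines>...
                       out=out,
                       weights=wgt)
    slices_having_nans = np.isnan(arr[-1, ...])
                                  ~~~^^^^^^^^^
IndexError: index -1 is out of bounds for axis 0 with size 0
```

View pics/f.png

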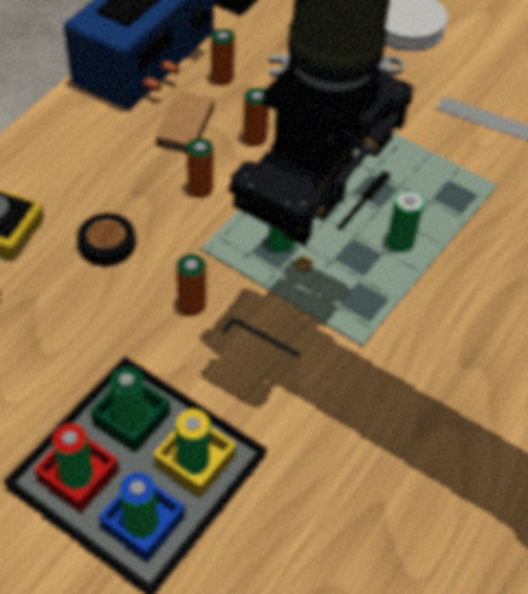

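View pics/g.png

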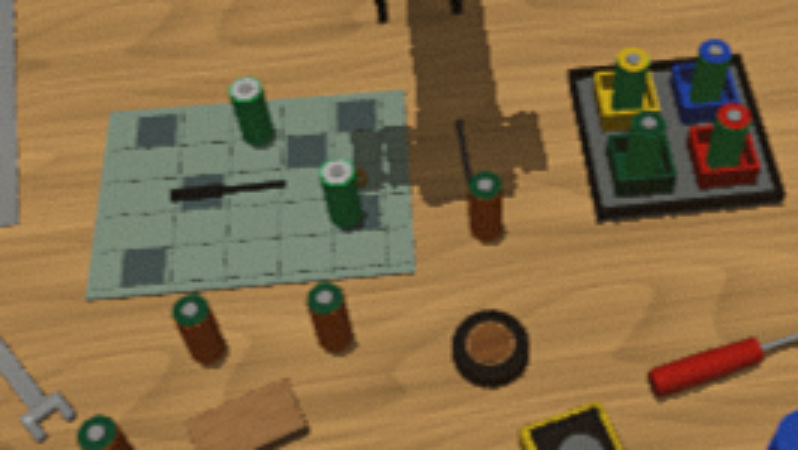

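The pictures show all four cells upright in the pockets of their own colour. In g.png their tops are at yellow (633,60), blue (714,52), green (649,123) and red (734,117), and all four tops measure 0.084 m high, so they rest on the pocket floors. Both white-ring cells still stand on the mat at (246,92) and (337,172).

```bash
python3 -c "
from plant import robot
print(robot.job_done())"
```

```text
the job is handed in; nothing more can be done
None
```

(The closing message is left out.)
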